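Push the stray tin back into its packed row behind the sliding door

TASK

Slide the acrylic door clear of the tins, then push the blue-lidded tin into the too-narrow gap between the red-lidded and the yellow-lidded tin, easing the row apart, until it stands upright and square in line with the others with its back fully home at the back rail. Then draw the door all the way back across the tins. Do not tip any tin over, and leave the mugs, jug, measuring cup and waffle iron where they stand.

Things in the scene. Friction and masses are not known exactly. Their poses are not given: they have to be found in the camera images.
- shelf: Mint-green low two-bay shelf fixed on the worktop, open at top and front; its place and turn vary. Origin on the worktop, at the front face of the back rail, mid partition; x points into the shelf away from the robot, y left along the row, z up. Bay floors are the worktop itself: no step or sill. Back rail 50 high, its front face at x = 0. Partition 18 thick, 150 high, from x = -113 to 18.
- left_bay (a point): Point on the worktop at the back rail's front face, mid width of the left bay (shelf y = 151), which holds the row of tins. The bay is 284 wide between partition and end panel (18 thick, 180 high, x = -113 to 18). From left: green, red, gap, yellow, grey tin.
- right_bay (a point): Same point of the right bay (shelf y = -151), also 284 wide, with the waffle iron and the measuring cup; the door parks in front of it.
- door (a joint): Translucent acrylic sliding door, upright in a flush track along the shelf's front. 0 m: fully over the right bay, tins uncovered; 0.302 m: fully over the left bay, in front of all tins; grows towards shelf +y. Slides with about 1 N of friction plus light drag and stays where left; starts half drawn (0.15 to 0.25), blocking the gap. Panel centre at shelf y = value - 151 mm.
- panel (a point): Centre of the door panel: 300 wide, 5 thick, 150 high, between x = -124 and -119 in the shelf frame, so 14 mm in front of tins that touch the back rail.
- handle (a point): Grip point on the door handle, an upright round steel bar 12 in diameter, from 49 to 141 above the worktop, at mid width of the panel, its axis 35 in front of the panel's face (shelf x = -159), on two stand-offs 60 and 128 high. The point is on the axis 115 above the worktop and moves with the door.
- tin_blue: The stray tin: cream, blue lid, empty, 105 deep (its x) by 52 wide (its y) by 120 high, upright edges rounded to 14 radius, about 0.15 to 0.3 kg, smooth (friction 0.24 to 0.36). Origin: centre of underside. Starts upright on the worktop in front of the shelf, at one of three places among the mugs, turned up to 30 degrees. Front and back alike. Home: shelf x = -52.5 when its back touches the rail.
- tin_red: Same tin with a red lid, in the row just left of the gap; origin in the centre of its underside. All row tins start with their long side along the shelf's x and their backs up to 13 mm off the rail; they slide easily.
- tin_yellow: Same tin with a yellow lid, in the row just right of the gap. The gap between red and yellow is 40 to 46 wide, 6 to 12 narrower than a tin; more slack lies in small gaps beside the other tins. With five tins in, 24 mm of slack remain in the bay. The rounded edges let a pushed tin wedge in.
- tin_green: Same tin with a green lid, leftmost in the row.
- tin_grey: Same tin with a grey lid, rightmost in the row, next to the partition.
- mug_dark: Dark grey-brown stoneware mug, 84 across, 95 high, with a handle on its +y side reaching about 79 from the axis; origin in the centre of its underside. Stands on the worktop in front of the shelf. Leave alone.
- mug_light: Light sand-coloured stoneware mug, same size. Leave alone.
- jug: Clear plastic jug, 110 across, 200 high, handle on its +y side; stands on the worktop beyond the shelf's left end. Leave alone.
- waffle_iron: White round waffle iron stored upright on its hinge in the right bay: 100 deep, 180 wide, about 275 high, 1.6 kg; origin in the centre of its underside. Leave alone.
- measuring_cup: Stainless measuring cup, 72 across, 70 high, rod handle pointing to the shelf's +x over the back rail, in the right bay next to the waffle iron. Leave alone.
Not all that is in view belongs to the job. What is shaped like the tin_red but brown is not meant.

How it is judged:
By the outcome, as a careful person would: the job done as asked, in the order asked, and still so for the second after the job is handed in, with the robot touching nothing.
It also fails if it takes over 69 s, if anything falls off the work surface, if the arm or the gripper's body presses on something with over 40 N, if the wrist force passes 120 N, or if a joint passes its speed limit or range.

ROBOT

A 6-joint arm with a two-finger parallel gripper is mounted at the origin on the work surface. World frame = base frame: x ahead of the robot, y to its left, z up, the work surface at z = 0. Lengths are in m, angles in degrees, forces in N, time in s.
With the tool pointing down it reaches from about 0.35 to 0.875 m from the base axis. Payload 4.2 kg.
Tool frame: the origin (TCP) lies on the centre line of the jaws, within the pads' length; the fingertips stand 25 mm ahead of it and the grasp point (between the pads) lies 6 mm ahead of it (finger_overhang is the distance from the TCP to the fingertips, in m); z points along the fingers, y is the line along which they close (so a half turn about z gives the same grasp; the last joint's range is limited). The gripper opens to 87 mm and grips with 3 to 60 N. Pads are 19 mm wide; open, the fingers measure 117 mm over their backs; the gripper's body (75 mm by 190 mm) begins 51 mm behind the grasp point.
Start: joints at [91.478, 22.042, 0.453, 0, -68.411, -14.817], TCP at [0.144, 0.608, 0.211] pointing down, gripper open.
Joint ranges: [-179.83, 179.83], [-69.29, 118.12], [-61.27, 80.66], [-181.25, 117.63], [-171.15, -9.14], [-177.46, 177.46]. Speed limits (degrees/s): [159.86, 159.86, 180, 180, 180, 180].

INTERFACE

Orientations are given as a 3x3 rotation matrix whose columns are the frame's x, y, z axes.
In Python, from station import sense, capture, finish_job, spot_in, tip_of, finger_overhang gives the robot as it stands. The module is installed in compiled form; this text tells all that it offers.
- The arm moves only by the tool servo_tool, never from a script. Its arguments are lists of equal length, an entry for each row: "slide": the shift along the tool's x, y, z in m, a list of three; "spin": the turn about the tool's z in degrees; "grip": the closure, from 0 (fully open) to 1 (shut). A call has exactly 5 rows; each row is the pose to reach, as a shift and turn from the pose commanded when the call began, along the tool's axes at that moment; what a row does not reach only later rows make up. A row lasts 1/12 s, in which the tool goes at most 41.7 mm and 7.16 degrees, less where a joint would pass 70% of its speed; a pose out of reach is approached as far as the arm can. A call with a gripper value outside its range is refused whole. The fingers move at their own pace and stop on an object; the grip force is fixed at half the most. Time passes only in rows, so rows that repeat a pose let the fingers close, or fill a call up. It gives the time, the measured TCP pose, the force, the opening and the grip force at its end, in the units of the state.
- sense(): the state, without advancing time (a new reading comes with each control period).
- capture(name): name is "side" or "top" or "wrist"; returns a dict with "pixels" (400x640x3 uint8, blue, green, red), "depth" (400x640 float32, m along the optical axis (not along the pixel's ray), 0 where there is no reading), "fx", "fy", "cx", "cy" (pixels), "k1" (the pictures are not rectified: a ray, as slopes to the right and down, at radius r is drawn at 1 + k1 r^2 times it, then the intrinsics apply), "R" (3x3) and "t" (3): a world point X has camera coordinates R X + t; the wrist camera has in their place "hand_eye" (4x4, takes a point from camera to tool coordinates, whose origin is the TCP and whose axes are the flange's). Camera axes: x right, y down, z forward; pixel columns grow to the right and rows downward; lengths in m; the calibration is good to about 2 mm. A picture is of the moment at which its call begins: read the wrist's pose just before it.
- finish_job(): hands the job in; it is judged then, once.
Trained networks look in the newest picture that a camera, given by its name, has taken for a name from the list of things; names that differ only in an ending like _2 or _b are one class to them, and where a whole thing is asked for, a point or a joint stands for the part that bears it (a point fixed in the world has none). Each returns a list of dicts, best first, with "conf" (0 to 1); they miss things now and then, are a little off and sometimes report something else, mostly with a low value. They report only what shows in the picture. A call takes as long as a camera call. They do not tell look-alikes from the thing itself.
- spot_in(thing, camera): "point" ([x, y, z] in m, in world coordinates, good to about 4 mm: the middle of the surface that is visible of it).
- tip_of(thing, camera): "point" ([x, y, z] in m, in world coordinates, good to about 4 mm: a listed point, or the origin of a listed thing).
The state is a dict: "time_s": time; "joints": joint angles; "joint_velocities": joint speeds; "effort": joint torques, N m; "tcp_pos": TCP position; "ee_rot": TCP orientation; "wrist_force": force on the tool from outside, world axes, zero at the start; "moment": the same for the moment, N m; "gripper_width": opening from 0.0 (shut) to 1.0 (fully open); "gripper_force": force on a finger pad.
Only numpy, scipy, OpenCV 4.12 (cv2) and the standard library are available. Lean on these libraries where they do the work, as an engineer would, in place of code of your own. Each camera call takes 0.05 s, during which the arm holds its last target. There are 200 camera calls.

## Working session

There is one attempt and no reset: what is moved stays moved. The work goes in short steps, Python scripts to look and compute and a tool call to move; the robot and the scene stay as the last step left them, time stands still between calls to the robot, and variables do not carry over. Pictures are saved under pics/ and viewed, at most 10 in all, crops included, and the job is handed in when it is done.

Besides the shell and the picture viewer there is one more tool, called after ">>>" by a JSON object that holds its "api" and its "payload", one argument or row to a line. servo_tool: Moves the arm, as the interface text tells. Its arguments: {"type":"object","properties":{"slide":{"type":"array"},"spin":{"type":"array"},"grip":{"type":"array"}},"required":["slide","spin","grip"]}

```bash
mkdir -p pics
cat > h.py <<'E'
import numpy as np, cv2
from station import *
def cap(cam,name=None):
    s=sense(); c=capture(cam)
    if name: cv2.imwrite('pics/%s.png'%name,c['pixels'])
    if 'hand_eye' in c:
        T=np.eye(4);T[:3,:3]=s['ee_rot'];T[:3,3]=s['tcp_pos'];T=T@np.array(c['hand_eye'])
        c['Rw'],c['tw']=T[:3,:3],T[:3,3]
    else:
        R=np.array(c['R']);c['Rw'],c['tw']=R.T,-R.T@np.array(c['t'])
    return c
def cloud(c):
    K=np.array([[c['fx'],0,c['cx']],[0,c['fy'],c['cy']],[0,0,1.]])
    v,u=np.mgrid[:400,:640].astype(np.float64)
    p=cv2.undistortPoints(np.stack([u.ravel(),v.ravel()],1)[:,None],K,np.array([c['k1'],0,0,0,0.]))[:,0]
    d=c['depth'].ravel()[:,None].astype(float)
    P=np.hstack([p*d,d])@c['Rw'].T+c['tw']; P[d[:,0]==0]=np.nan
    return P.reshape(400,640,3)
def proj(c,X):
    q=(np.array(X)-c['tw'])@c['Rw']; a=q[:2]/q[2]; a=a*(1+c['k1']*(a@a))
    return np.round([a[0]*c['fx']+c['cx'],a[1]*c['fy']+c['cy']],0).astype(int)
E
python3 - <<'E'
from h import *
np.set_printoptions(precision=4,suppress=True)
s=sense();print(s['time_s'],s['tcp_pos'],s['ee_rot'],s['wrist_force'],finger_overhang)
ims=[]
for cam in('top','side'):
    c=cap(cam,cam+'0'); print(cam,c['tw'],c['Rw'][:,2])
    for n in ['left_bay','right_bay','shelf','panel','handle','tin_blue','tin_red','tin_yellow','tin_green','tin_grey','mug_dark','mug_light','jug','waffle_iron','measuring_cup']:
        for r in tip_of(n,cam)[:2]: print(' ',n,np.array(r['point']),round(r['conf'],2),proj(c,r['point']))
E
```

```text
0.0 [0.144  0.6075 0.21  ] [[ 0.973  -0.2309 -0.0004]
 [-0.2309 -0.973  -0.0021]
 [ 0.0001  0.0022 -1.    ]] [-0.1316  0.0077 -0.0506] 0.025
top [0.4304 0.0515 1.0772] [ 0.1459  0.0272 -0.9889]
  left_bay [ 0.7153  0.0766 -0.0011] 0.86 [330 158]
  shelf [ 0.7029 -0.0761 -0.0011] 0.8 [381 162]
  panel [0.5882 0.0178 0.0784] 0.78 [350 196]
  panel [0.581  0.4709 0.0011] 0.65 [197 200]
  handle [0.5537 0.0182 0.1147] 0.74 [350 206]
  tin_blue [ 0.4261 -0.3641 -0.0025] 0.64 [483 258]
  tin_red [ 0.3956  0.0072 -0.0033] 0.86 [352 266]
  tin_red [ 0.6587  0.1304 -0.0033] 0.72 [312 176]
  tin_yellow [ 0.6568  0.0335 -0.0006] 0.7 [344 177]
  tin_green [ 0.6656  0.1931 -0.0023] 0.87 [291 174]
  tin_grey [ 0.65   -0.0215 -0.0019] 0.97 [362 180]
  mug_dark [ 0.4341 -0.1278 -0.0018] 0.71 [399 253]
  mug_dark [ 0.4277 -0.3641  0.0015] 0.27 [483 257]
  mug_light [0.4417 0.2598 0.004 ] 0.89 [265 249]
  mug_light [ 0.6263 -0.3164  0.0019] 0.33 [463 188]
  jug [ 0.5828  0.4697 -0.0039] 0.78 [198 200]
  waffle_iron [ 0.6482 -0.183  -0.0013] 0.59 [417 181]
  waffle_iron [0.6655 0.1916 0.0008] 0.24 [291
[... 428 characters left out ...]
54  0.0026] 0.58 [358  91]
  tin_red [ 0.3959  0.4076 -0.0015] 0.97 [389 321]
  tin_red [ 0.7567  0.3622 -0.0003] 0.87 [260 309]
  tin_yellow [0.6498 0.0351 0.0032] 0.7 [296 200]
  tin_yellow [0.7168 0.0758 0.0008] 0.48 [274 214]
  tin_green [ 0.6608  0.1916 -0.0021] 0.61 [293 250]
  tin_grey [ 0.6554 -0.0181  0.0028] 0.83 [294 185]
  tin_grey [ 0.4295 -0.3663  0.0026] 0.16 [358  91]
  mug_dark [ 0.4371 -0.1279  0.001 ] 0.6 [361 152]
  mug_light [ 0.4422  0.2635 -0.0018] 0.55 [369 271]
  jug [0.5825 0.4714 0.0034] 0.79 [323 347]
  waffle_iron [ 0.6446 -0.1793 -0.    ] 0.84 [296 140]
  measuring_cup [ 0.6294 -0.3156 -0.0004] 0.63 [300 106]
  measuring_cup [0.6615 0.1934 0.0002] 0.61 [293 250]
```

View pics/top0.png

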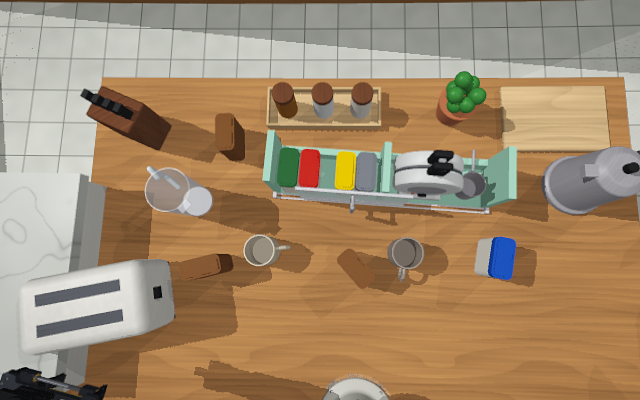

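View pics/side0.png

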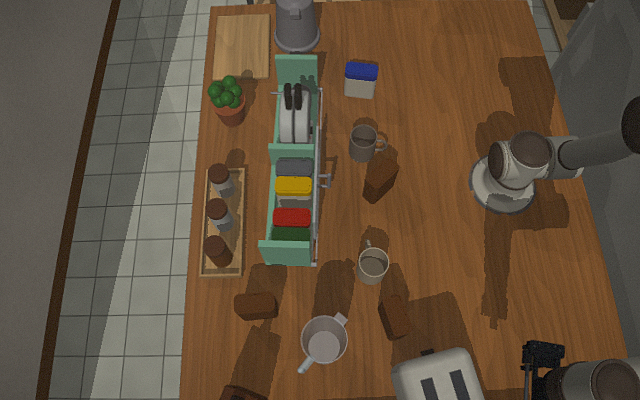

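The pictures show the row of lids in the left bay (top: green 288,165; red 310,165; yellow 345,170; grey 367,170), the door handle at (350,203), and the blue-lidded tin alone at (497,258). Possible mix-ups are the brown blocks at top (355,268), (200,266) and (228,135), and the red and yellow row tins. I choose the only blue lid.

Run:
```python
from h import *
np.set_printoptions(precision=4,suppress=True)
rng={'blue':((105,120,60),(130,255,255)),'red':((0,180,90),(6,255,255)),'yellow':((20,180,120),(32,255,255)),'green':((50,100,30),(80,255,140))}
for cam in('top','side'):
    c=cap(cam); P=cloud(c); hsv=cv2.cvtColor(c['pixels'],cv2.COLOR_BGR2HSV)
    print(cam)
    for n,(a,b) in rng.items():
        m=cv2.inRange(hsv,a,b)>0
        m&=(P[...,2]>.112)&(P[...,2]<.13)
        q=P[m]
        if len(q)<20: print(n,'few');continue
        r=cv2.minAreaRect(q[:,:2].astype(np.float32)*1000)
        print(' ',n,len(q),'med z',np.median(q[:,2]),r)
    if cam=='top': cv2.imwrite('pics/crop.png',cv2.resize(np.hstack([c['pixels'][120:300,255:415],c['pixels'][120:300,415:535]]),None,fx=2.8,fy=2.8,interpolation=cv2.INTER_CUBIC))
    # grey tin: points at z~.12 in region
    z=P[...,2]
    m=(z>.113)&(z<.128)&(P[...,0]>.58)&(P[...,0]<.73)&(P[...,1]>-.055)&(P[...,1]<.012)
    print('  grey',cv2.minAreaRect(P[m][:,:2].astype(np.float32)*1000))
    # handle & partition & end panel
    m=(z>.13)&(z<.146)&(P[...,0]>.52)&(P[...,0]<.575)&(abs(P[...,1]-.016)<.03); print('  handle top',P[m].mean(0) if m.any() else None,m.sum())
    for nm,y0,z0 in(('part',-.075,.15),('endL',.23,.18),('endR',-.38,.18)):
        m=(abs(z-z0)<.006)&(abs(P[...,1]-y0)<.05)&(P[...,0]>.55)&(P[...,0]<.78)
        if m.sum()>10: print('  ',nm,m.sum(),cv2.minAreaRect(P[m][:,:2].astype(np.float32)*1000))
    m=(abs(z-.05)<.006)&(P[...,0]>.68)&(P[...,0]<.76)&(P[...,1]>-.36)&(P[...,1]<.22)
    q=P[m]; print('  rail',m.sum(),cv2.fitLine(q[:,:2].astype(np.float32),cv2.DIST_HUBER,0,.01,.01).ravel())
    m=(abs(z-.15)<.008)&(P[...,0]>.54)&(P[...,0]<.62)&(P[...,1]>-.2)&(P[...,1]<.22)
    q=P[m]; print('  panel top',m.sum(), q.mean(0), q.min(0),q.max(0))
```

```text
top
  blue 867 med z 0.11953913294808449 ((427.6442565917969, -368.1553955078125), (53.874000549316406, 104.16922760009766), 78.24398803710938)
  red 694 med z 0.11856929428540008 ((656.9368896484375, 129.09811401367188), (50.998897552490234, 102.16268920898438), 86.34928131103516)
  yellow 701 med z 0.11874067455977266 ((650.759033203125, 32.77649688720703), (50.51155471801758, 102.65115356445312), 86.86190795898438)
  green 819 med z 0.11860940548145082 ((757.0340576171875, -32.901885986328125), (106.79371643066406, 564.6221923828125), 23.903657913208008)
  grey ((640.8306274414062, -18.610618591308594), (61.64009475708008, 120.83086395263672), 89.5708236694336)
  handle top [0.5572 0.0139 0.1347] 45
   part 568 ((647.7011108398438, -78.41665649414062), (98.82633972167969, 143.10182189941406), 86.62800598144531)
   endL 377 ((673.1331787109375, 227.93011474609375), (18.86738395690918, 130.4442901611328), 86.12931060791016)
   endR 429 ((635.7205200195312, -373.27874755859375), (18.462940216064453, 132.7459716796875), 86.45904541015625)
  rail 440 [ 0.0715  0.9974  0.7158 -0.0294]
 
[... 562 characters left out ...]
5, -31.261444091796875), (100.11534881591797, 551.52392578125), 25.13060760498047)
  grey ((651.091552734375, -18.579511642456055), (61.446285247802734, 104.81109619140625), 89.32149505615234)
  handle top [0.5587 0.0167 0.1351] 39
   part 466 ((649.9642333984375, -77.20535278320312), (99.54642486572266, 141.21630859375), 88.06758880615234)
   endL 377 ((676.9508056640625, 228.7505645751953), (20.271163940429688, 130.01727294921875), 86.49903869628906)
   endR 218 ((636.0003662109375, -373.32275390625), (24.118520736694336, 128.3170928955078), 85.00733184814453)
  rail 634 [0.0639 0.998  0.7196 0.0061]
  panel top 355 [ 0.5939 -0.0107  0.1513] [ 0.5519 -0.199   0.1423] [0.6199 0.1638 0.158 ]
```

View pics/crop.png

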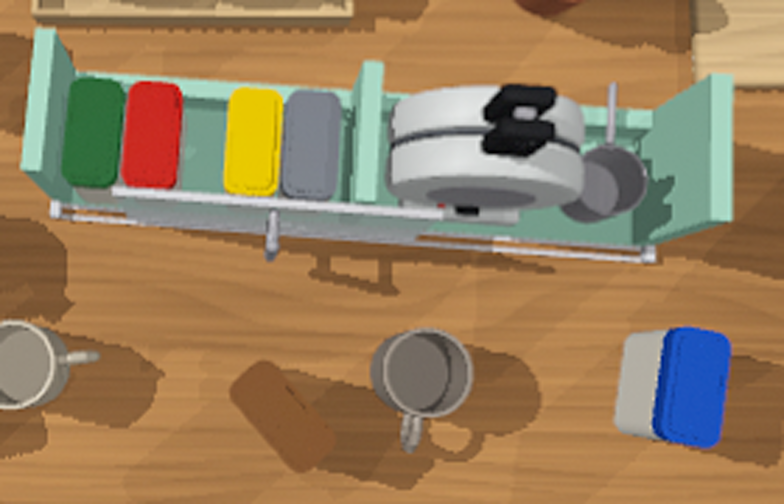

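The crop shows the blue-lidded tin clearly (692,387 in the crop), with the brown look-alike at (283,415). In the row there is a gap between the red lid (155,135) and the yellow lid (255,140). By depth the shelf origin is about (0.703, -0.076) with yaw -3.7°. That puts the gap centre at shelf y≈0.154, about 45 mm wide, and the door at about 0.232.

```bash
cat >> h.py <<'E'
np.set_printoptions(precision=4,suppress=True)
O=np.array([.7029,-.0756]);YAW=-3.7
a=np.radians(YAW);S=np.array([[np.cos(a),-np.sin(a)],[np.sin(a),np.cos(a)]])
def w2s(p): return S.T@(np.array(p)[:2]-O)
def s2w(p): return O+S@np.array(p)
def go(xy,z,yaw=YAW):
    s=sense();R=np.array(s['ee_rot']);d=np.array([*xy,z])-s['tcp_pos']
    y=np.degrees(np.arctan2(R[1,0],R[0,0])); sp=-((yaw-y+90)%180-90)
    print('slide',np.round(R.T@d,4),'spin',round(sp,2))
def st():
    s=sense();R=np.array(s['ee_rot'])
    print('t',round(s['time_s'],2),'shelf',w2s(s['tcp_pos']),'z',s['tcp_pos'][2],'yaw',round(np.degrees(np.arctan2(R[1,0],R[0,0])),2),'j',np.array(s['joints']),'F',np.array(s['wrist_force']),'w',s['gripper_width'])
E
python3 -c "
from h import *
st();go(s2w([-.163,.081]),.28)
b=.4278,-.3667;print('blue shelf',w2s(b))"
```

```text
t 1.7 shelf [-0.6017  0.6462] z 0.21105518797468834 yaw -13.34 j [ 91.4786  22.0418   0.4536  -0.     -68.4137 -14.8159] F [-0.3501  0.5926 -0.1862] w 0.9933308706163134
slide [ 0.5271  0.4838 -0.0689] spin -9.64
blue shelf [-0.2557 -0.3082]
```

>>> {"api": "servo_tool", "payload": {
  "slide": [
    [0.03,0.027,-0.014],
    [0.06,0.054,-0.028],
    [0.09,0.081,-0.04],
    [0.117,0.108,-0.054],
    [0.146,0.135,-0.069]
  ],
  "spin": [0,0,0,0,0],
  "grip": [0,0,0,0,0]
}}

```text
time_s: 2.12
tcp_pos: [0.2545, 0.4429, 0.2798]
ee_rot: [[0.973, -0.23, -0.0], [-0.23, -0.973, -0.0], [0.0, 0.0, -1.0]]
wrist_force: [0.5, 0.5, 0.6]
gripper_width: 0.999
gripper_force: 0.0
```

>>> {"api": "servo_tool", "payload": {
  "slide": [
    [0.03,0.027,0],
    [0.06,0.054,0],
    [0.09,0.081,0],
    [0.117,0.108,0],
    [0.146,0.135,0]
  ],
  "spin": [0,0,0,0,0],
  "grip": [0,0,0,0,0]
}}

```text
time_s: 2.53
tcp_pos: [0.3653, 0.278, 0.2797]
ee_rot: [[0.973, -0.23, 0.001], [-0.23, -0.973, 0.001], [0.0, -0.001, -1.0]]
wrist_force: [0.6, 0.6, -0.5]
gripper_width: 1.0
gripper_force: 0.0
```

>>> {"api": "servo_tool", "payload": {
  "slide": [
    [0.03,0.027,0],
    [0.06,0.054,0],
    [0.09,0.081,0],
    [0.117,0.108,0],
    [0.146,0.135,0]
  ],
  "spin": [-2,-4,-6,-8,-9.6],
  "grip": [0,0,0,0.3,0.5]
}}

```text
time_s: 2.95
tcp_pos: [0.4763, 0.1129, 0.2797]
ee_rot: [[0.998, -0.063, 0.001], [-0.063, -0.998, 0.001], [0.001, -0.001, -1.0]]
wrist_force: [0.8, 1.1, 0.5]
gripper_width: 0.917
gripper_force: 0.0
```

```bash
python3 -c "
from h import *
st();go(s2w([-.163,.081]),.28)"
```

```text
t 2.95 shelf [-0.2383  0.1735] z 0.27970178963119197 yaw -3.63 j [ 32.3882   6.0387 -11.1566  -0.0021 -72.7492  53.9787] F [0.8185 1.0607 0.5028] w 0.916825893233181
slide [ 0.0752  0.0926 -0.0003] spin 0.07
```

>>> {"api": "servo_tool", "payload": {
  "slide": [
    [0.025,0.031,0],
    [0.05,0.062,0],
    [0.075,0.093,0],
    [0.075,0.093,0.02],
    [0.075,0.093,0.05]
  ],
  "spin": [0,0,0,0,0],
  "grip": [0.4,0.4,0.4,0.4,0.4]
}}

```text
time_s: 3.37
tcp_pos: [0.5476, 0.0151, 0.2312]
ee_rot: [[0.998, -0.069, 0.007], [-0.069, -0.998, 0.001], [0.007, -0.002, -1.0]]
wrist_force: [0.6, 0.2, -0.5]
gripper_width: 0.623
gripper_force: 0.0
```

Run:
```python
from h import *
st()
c=cap('wrist','w1');P=cloud(c);q=P.reshape(-1,3)
sh=(q[:,:2]-O)@S
m=(q[:,2]>.1)&(q[:,2]<.148)&(abs(sh[:,0]+.16)<.014)&(abs(sh[:,1]-.081)<.03)
print(m.sum(),sh[m].mean(0) if m.any() else '',q[m][:,2].max() if m.any() else '')
for r in tip_of('handle','wrist')[:2]:print(r['conf'],w2s(r['point']),r['point'])
```

```text
t 3.37 shelf [-0.1609  0.0805] z 0.2311858760964639 yaw -3.97 j [ 18.5859  13.4749  -8.9635   0.0725 -67.1573  67.419 ] F [ 0.6485  0.2463 -0.4611] w 0.6226473426361873
208 [-0.1534  0.0826] 0.14238583453592651
0.73 [-0.155  0.081] [0.5534, 0.0152, 0.1168]
0.69 [-0.0548  0.205 ] [0.6614, 0.1325, -0.0022]
```

>>> {"api": "servo_tool", "payload": {
  "slide": [
    [0.001,-0.001,0.03],
    [0.001,-0.001,0.06],
    [0.001,-0.001,0.09],
    [0.001,-0.001,0.106],
    [0.001,-0.001,0.106]
  ],
  "spin": [0,0,0,0,0],
  "grip": [0.4,0.4,0.4,0.5,0.75]
}}

```text
time_s: 3.88
tcp_pos: [0.5436, 0.018, 0.1209]
ee_rot: [[0.998, -0.064, -0.006], [-0.064, -0.998, -0.002], [-0.006, 0.002, -1.0]]
wrist_force: [-0.9, -0.0, -0.6]
gripper_width: 0.516
gripper_force: 0.0
```

>>> {"api": "servo_tool", "payload": {
  "slide": [
    [0,0,0],
    [0,0,0],
    [0,0.01,0],
    [0,0.02,0],
    [0,0.035,0]
  ],
  "spin": [0,0,0,0,0],
  "grip": [0.75,0.75,0.75,0.75,0.75]
}}

```text
time_s: 4.3
tcp_pos: [0.545, -0.0168, 0.1253]
ee_rot: [[0.998, -0.064, 0.005], [-0.064, -0.998, 0.001], [0.005, -0.002, -1.0]]
wrist_force: [0.7, 1.0, 1.6]
gripper_width: 0.268
gripper_force: 1.1
```

```bash
python3 -c "
from h import *
st();go(s2w([-.162,-.15]),.125)"
```

```text
t 4.3 shelf [-0.1614  0.0485] z 0.1253295819126102 yaw -3.65 j [ 15.281   18.7463 -17.9859   0.0104 -52.9722  71.065 ] F [0.6506 1.0148 1.5942] w 0.2684759850942041
slide [-0.0008  0.1985  0.    ] spin 0.05
```

>>> {"api": "servo_tool", "payload": {
  "slide": [
    [0,0.02,0],
    [0,0.04,0],
    [0,0.06,0],
    [0,0.08,0],
    [0,0.1,0]
  ],
  "spin": [0,0,0,0,0],
  "grip": [0.75,0.75,0.75,0.75,0.75]
}}

```text
time_s: 4.72
tcp_pos: [0.5383, -0.1183, 0.1254]
ee_rot: [[0.998, -0.065, 0.005], [-0.065, -0.998, 0.0], [0.005, -0.001, -1.0]]
wrist_force: [1.5, 1.6, 1.8]
gripper_width: 0.247
gripper_force: 1.2
```

>>> {"api": "servo_tool", "payload": {
  "slide": [
    [0,0.025,0],
    [0,0.05,0],
    [0,0.07,0],
    [0,0.085,0],
    [0,0.095,0]
  ],
  "spin": [0,0,0,0,0],
  "grip": [0.75,0.75,0.75,0.75,0.75]
}}

```text
time_s: 5.13
tcp_pos: [0.5309, -0.2138, 0.1247]
ee_rot: [[0.998, -0.067, 0.003], [-0.067, -0.998, -0.0], [0.003, 0.0, -1.0]]
wrist_force: [0.4, 0.6, 1.7]
gripper_width: 0.248
gripper_force: 0.8
```

>>> {"api": "servo_tool", "payload": {
  "slide": [
    [0,0.002,0],
    [0,0.004,0],
    [0,0.006,0],
    [0,0.007,0],
    [0,0.007,0]
  ],
  "spin": [0,0,0,0,0],
  "grip": [0.75,0.75,0.75,0.75,0.75]
}}

```text
time_s: 5.55
tcp_pos: [0.53, -0.2181, 0.1232]
ee_rot: [[0.998, -0.064, -0.0], [-0.064, -0.998, 0.0], [-0.0, -0.0, -1.0]]
wrist_force: [-0.3, 0.4, 0.5]
gripper_width: 0.252
gripper_force: 0.1
```

Run:
```python
from h import *
st()
c=cap('top','top1')
for cam in ('top','side'):
    c=cap(cam)
    for n in('handle','panel'):
        for r in tip_of(n,cam)[:2]:print(n,r['conf'],w2s(r['point']),r['point'][2])
c=cap('top'); P=cloud(c);q=P.reshape(-1,3);sh=(q[:,:2]-O)@S
m=(abs(q[:,2]-.15)<.005)&(abs(sh[:,0]+.12)<.008)&(sh[:,1]<.02)&(sh[:,1]>-.33);print(m.sum(),np.percentile(sh[m],[0,2,98,100],axis=0))
m=(abs(q[:,2]-.05)<.004)&(sh[:,0]>-.01)&(sh[:,0]<.03)&(sh[:,1]>.13)&(sh[:,1]<.18);print('rail x',np.percentile(sh[m][:,0],[1,50,99]))
```

```text
t 5.55 shelf [-0.1633 -0.1533] z 0.12324156897807531 yaw -3.69 j [ -6.1736  21.5111 -13.9903  -0.0004 -54.5231  92.4818] F [-0.2571  0.4153  0.5016] w 0.2517964878911729
handle 0.8 [-0.1577 -0.1513] 0.1146
panel 0.77 [-0.1198 -0.1473] 0.0766
panel 0.45 [-0.0589  0.2643] -0.001Traceback (most recent call last):
  File "<stdin>", line 9, in <module>
    return _quantile_unchecked(
        a, q, axis, out, overwrite_input, method, keepdims, weights)
    return _ureduce(a,
                    func=_quantile_ureduce_func,
    ...<5 lines>...
                    overwrite_input=overwrite_input,
                    method=method)
    r = func(a, **kwargs)
    result = _quantile(arr,
                       quantiles=q,
    ...<2 lines>...
                       out=out,
                       weights=wgt)
    slices_having_nans = np.isnan(arr[-1, ...])
                                  ~~~^^^^^^^^^
IndexError: index -1 is out of bounds for axis 0 with size 0
```

>>> {"api": "servo_tool", "payload": {
  "slide": [
    [0,0,0],
    [0,0,-0.01],
    [0,0,-0.05],
    [0,0,-0.09],
    [0,0,-0.13]
  ],
  "spin": [0,0,0,0,0],
  "grip": [0.5,0.4,0,0,0]
}}

```text
time_s: 6.37
tcp_pos: [0.5298, -0.2187, 0.2555]
ee_rot: [[0.998, -0.065, -0.0], [-0.065, -0.998, -0.001], [-0.0, 0.001, -1.0]]
wrist_force: [1.6, 0.2, 0.1]
gripper_width: 0.543
gripper_force: 0.0
```

>>> {"api": "servo_tool", "payload": {
  "slide": [
    [-0.02,0.03,-0.01],
    [-0.04,0.06,-0.01],
    [-0.06,0.09,-0.01],
    [-0.08,0.12,-0.01],
    [-0.1,0.15,-0.01]
  ],
  "spin": [1,2,4,6,7],
  "grip": [0,0,0,0,0]
}}

```text
time_s: 6.78
tcp_pos: [0.4194, -0.3629, 0.2646]
ee_rot: [[0.982, -0.187, 0.001], [-0.187, -0.982, -0.001], [0.002, 0.001, -1.0]]
wrist_force: [-0.3, 0.1, 0.0]
gripper_width: 0.923
gripper_force: 0.0
```

```bash
cat > blue.py <<'E'
from h import *
st()
c=cap('wrist','wb');P=cloud(c);hsv=cv2.cvtColor(c['pixels'],cv2.COLOR_BGR2HSV)
m=(cv2.inRange(hsv,(105,120,60),(130,255,255))>0)&(abs(P[...,2]-.12)<.01)
q=P[m];print(len(q),np.median(q[:,2]),cv2.minAreaRect(q[:,:2].astype(np.float32)*1000))
c=cap('top','top2')
for r in tip_of('handle','top')[:2]:print('handle',w2s(r['point']),r['conf'])
P=cloud(c);q=P.reshape(-1,3);sh=(q[:,:2]-O)@S
for y0,y1 in((-.02,.008),(-.31,-.28)):
    m=(abs(q[:,2]-.15)<.006)&(abs(sh[:,0]+.121)<.006)&(sh[:,1]<y1)&(sh[:,1]>y0);print(m.sum(),sh[m][:,1].min() if m.any() else'',sh[m][:,1].max() if m.any() else '')
go((.418,-.365),.25,-11.5)
E
python3 blue.py
```

```text
t 6.78 shelf [-0.2643 -0.305 ] z 0.26458547874482097 yaw -10.79 j [-24.1057  13.1613  -4.5295   0.0233 -72.2066 103.3091] F [-0.3359  0.1114  0.002 ] w 0.9234405551696253
3946 0.11970949372007633 ((428.6888122558594, -368.2662048339844), (47.29735565185547, 102.44332885742188), 79.65520477294922)
handle [-0.1569 -0.1476] 0.8
23 -0.018597576272088245 -0.0006633951147426092
0  
slide [-0.0007  0.0016  0.0142] spin 0.53
```

>>> {"api": "servo_tool", "payload": {
  "slide": [
    [-0.001,0.002,0.038],
    [-0.001,0.002,0.076],
    [-0.001,0.002,0.114],
    [-0.001,0.002,0.15],
    [-0.001,0.002,0.181]
  ],
  "spin": [0,0,0,0,0],
  "grip": [0,0,0,0,0]
}}

```text
time_s: 7.35
tcp_pos: [0.4194, -0.3625, 0.0806]
ee_rot: [[0.983, -0.185, -0.0], [-0.185, -0.983, 0.0], [-0.0, -0.0, -1.0]]
wrist_force: [-0.2, -0.1, -0.5]
gripper_width: 0.998
gripper_force: 0.0
```

>>> {"api": "servo_tool", "payload": {
  "slide": [
    [0,0,0],
    [0,0,0],
    [0,0,0],
    [0,0,0],
    [0,0,0]
  ],
  "spin": [0,0,0,0,0],
  "grip": [0.3,0.5,0.6,0.7,0.7]
}}

```text
time_s: 7.77
tcp_pos: [0.4209, -0.3641, 0.0848]
ee_rot: [[0.983, -0.186, 0.004], [-0.186, -0.983, -0.002], [0.005, 0.001, -1.0]]
wrist_force: [0.1, -0.2, 0.3]
gripper_width: 0.706
gripper_force: 0.0
```

>>> {"api": "servo_tool", "payload": {
  "slide": [
    [0,0,0],
    [0,0,0],
    [0,0,-0.01],
    [0,0,-0.03],
    [0,0,-0.05]
  ],
  "spin": [0,0,0,0,0],
  "grip": [0.7,0.7,0.7,0.7,0.7]
}}

```text
time_s: 8.18
tcp_pos: [0.418, -0.3628, 0.1321]
ee_rot: [[0.982, -0.187, -0.003], [-0.187, -0.982, 0.002], [-0.003, -0.001, -1.0]]
wrist_force: [0.9, -0.3, -3.3]
gripper_width: 0.598
gripper_force: 30.0
```

```bash
python3 -c "
from h import *
st();print(sense()['gripper_force']);c=cap('side')
for n in ('tin_blue',):
  for r in tip_of(n,'side')[:2]:print(n,r)
go((.40,-.365),.26,-3.7);go((.42,.09),.26)"
```

```text
t 8.18 shelf [-0.2658 -0.3049] z 0.13214623064129155 yaw -10.77 j [-24.191   19.307  -15.9591  -0.0387 -54.9449 103.446 ] F [ 0.8781 -0.2898 -3.3214] w 0.5976598662543605
29.951707151844147
tin_blue {'point': [0.4238, -0.3652, 0.0502], 'conf': 0.72}
tin_blue {'point': [0.5713, -0.2148, 0.073], 'conf': 0.71}
slide [-0.0198  0.0046 -0.1243] spin -7.01
slide [-0.0847 -0.4462 -0.1258] spin -7.01
```

>>> {"api": "servo_tool", "payload": {
  "slide": [
    [0,0,-0.03],
    [0,0,-0.06],
    [-0.002,-0.01,-0.09],
    [-0.004,-0.02,-0.11],
    [-0.01,-0.05,-0.115]
  ],
  "spin": [0,0,0,0,0],
  "grip": [0.7,0.7,0.7,0.7,0.7]
}}

```text
time_s: 8.7
tcp_pos: [0.4203, -0.3147, 0.2503]
ee_rot: [[0.982, -0.189, 0.005], [-0.189, -0.982, -0.004], [0.006, 0.003, -1.0]]
wrist_force: [1.4, 0.7, -2.1]
gripper_width: 0.59
gripper_force: 29.9
```

>>> {"api": "servo_tool", "payload": {
  "slide": [
    [-0.006,-0.03,0],
    [-0.012,-0.065,0],
    [-0.02,-0.1,0],
    [-0.026,-0.135,0],
    [-0.033,-0.17,0]
  ],
  "spin": [-1.4,-2.8,-4.2,-5.6,-7],
  "grip": [0.7,0.7,0.7,0.7,0.7]
}}

```text
time_s: 9.12
tcp_pos: [0.4166, -0.1376, 0.2462]
ee_rot: [[0.998, -0.065, -0.002], [-0.065, -0.998, 0.001], [-0.002, -0.001, -1.0]]
wrist_force: [1.0, 0.8, -2.2]
gripper_width: 0.596
gripper_force: 29.9
```

>>> {"api": "servo_tool", "payload": {
  "slide": [
    [0,-0.035,0],
    [0,-0.07,0],
    [0,-0.105,0],
    [0,-0.14,0],
    [0,-0.17,0]
  ],
  "spin": [0,0,0,0,0],
  "grip": [0.7,0.7,0.7,0.7,0.7]
}}

```text
time_s: 9.53
tcp_pos: [0.4278, 0.0322, 0.2464]
ee_rot: [[0.998, -0.065, -0.002], [-0.065, -0.998, 0.0], [-0.002, -0.0, -1.0]]
wrist_force: [0.9, -0.8, -2.4]
gripper_width: 0.593
gripper_force: 29.9
```

```bash
cat > row.py <<'E'
from h import *
st()
rng={'blue':((105,120,60),(130,255,255)),'red':((0,180,90),(6,255,255)),'yellow':((20,180,120),(32,255,255))}
def rows(cams=('top','side')):
  for cam in cams:
    c=cap(cam,'row_'+cam);P=cloud(c);hsv=cv2.cvtColor(c['pixels'],cv2.COLOR_BGR2HSV)
    sh=((P[...,:2]-O)@S)
    for n,(a,b) in rng.items():
        m=cv2.inRange(hsv,a,b)>0
        z=P[...,2]
        zt=np.nanpercentile(z[m],90) if m.sum()>20 else 0
        m&=abs(z-zt)<.006
        if n!='blue': m&=(sh[...,0]>-.15)&(sh[...,0]<.01)
        if m.sum()<20: print(n,'few');continue
        r=cv2.minAreaRect((sh[m]*1000).astype(np.float32))
        print(cam,n,m.sum(),'ztop',round(zt,4),np.round(r[0],1),np.round(r[1],1),round(r[2],1),'x',np.percentile(sh[m][:,0],[1,99]),'y',np.percentile(sh[m][:,1],[2,98]))
rows()
E
python3 row.py; python3 -c "
from h import *
go(s2w([-.19,.154]),.25)"
```

```text
t 9.53 shelf [-0.2815  0.0899] z 0.2463567076202821 yaw -3.71 j [ 26.1258   0.9077 -21.5203  -0.0718 -67.6565  60.1874] F [ 0.8537 -0.7752 -2.3975] w 0.5927499401701234
blue few
top red 673 ztop 0.1209 [-60.4 201.4] [ 50.9 104.1] 89.6 x [-0.1109 -0.0102] y [0.1772 0.2255]
top yellow 676 ztop 0.1211 [-59.3 104.6] [104.8  50.5] 0.3 x [-0.11   -0.0089] y [0.0807 0.1286]
side blue 204 ztop 0.2845 [-235.6   92.5] [54.3 32.8] 81.5 x [-0.2538 -0.2208] y [0.068  0.1172]
side red 555 ztop 0.1223 [-58.1 203.9] [99.2 51.3] 1.3 x [-0.1074 -0.01  ] y [0.1792 0.2286]
side yellow 521 ztop 0.1222 [-58.2 106.6] [ 54.4 102.1] 89.7 x [-0.1065 -0.0085] y [0.0812 0.132 ]
slide [ 0.091  -0.0623 -0.0038] spin 0.24
```

>>> {"api": "servo_tool", "payload": {
  "slide": [
    [0.02,-0.016,0],
    [0.045,-0.032,0],
    [0.07,-0.05,0],
    [0.094,-0.064,0.01],
    [0.094,-0.064,0.03]
  ],
  "spin": [0,0,0,0,0],
  "grip": [0.7,0.7,0.7,0.7,0.7]
}}

```text
time_s: 10.05
tcp_pos: [0.5324, 0.0904, 0.2176]
ee_rot: [[0.998, -0.064, 0.006], [-0.064, -0.998, 0.002], [0.006, -0.002, -1.0]]
wrist_force: [1.1, -0.3, -2.8]
gripper_width: 0.595
gripper_force: 30.0
```

>>> {"api": "servo_tool", "payload": {
  "slide": [
    [0,0,0.03],
    [0,0,0.06],
    [0,0,0.09],
    [0,0,0.11],
    [0,0,0.115]
  ],
  "spin": [0,0,0,0,0],
  "grip": [0.7,0.7,0.7,0.7,0.7]
}}

```text
time_s: 10.47
tcp_pos: [0.5232, 0.0861, 0.0973]
ee_rot: [[0.998, -0.067, -0.01], [-0.067, -0.998, -0.004], [-0.01, 0.004, -1.0]]
wrist_force: [-0.4, -0.7, -1.9]
gripper_width: 0.597
gripper_force: 30.0
```

```bash
python3 row.py; python3 -c "
from h import *
go(s2w([-.187,.154]),.085)"
```

```text
t 10.47 shelf [-0.1898  0.1498] z 0.09734680502472512 yaw -3.85 j [ 26.8356  19.7637 -21.2304  -0.1152 -49.6286  59.3865] F [-0.3816 -0.6899 -1.9413] w 0.596619361913399
top blue 89 ztop 0.1354 [-226.2  146.5] [20.  45.9] 14.7 x [-0.2341 -0.2199] y [0.1241 0.17  ]
top red 460 ztop 0.121 [-51.9 201.5] [50.7 87.2] 89.7 x [-0.0889 -0.0099] y [0.1773 0.2261]
top yellow 639 ztop 0.1211 [-58.8 104.7] [103.7  50.5] 0.5 x [-0.1091 -0.0088] y [0.0807 0.1282]
side blue 114 ztop 0.1377 [-141.9  150. ] [51.1 26.6] 83.7 x [-0.1555 -0.1282] y [0.1291 0.1735]
side red 538 ztop 0.1226 [-57.9 204.5] [100.1  51.9] 0.8 x [-0.1073 -0.0097] y [0.1796 0.2288]
side yellow 522 ztop 0.122 [-58.1 106.6] [ 53.9 102.3] 89.7 x [-0.1067 -0.0087] y [0.0815 0.1314]
slide [ 0.0001 -0.003   0.0158] spin -0.07
```

>>> {"api": "servo_tool", "payload": {
  "slide": [
    [0,-0.004,0.005],
    [0,-0.004,0.01],
    [0,-0.004,0.016],
    [0,-0.004,0.016],
    [0,-0.004,0.016]
  ],
  "spin": [0,0,0,0,0],
  "grip": [0.7,0.7,0.7,0.7,0.7]
}}

```text
time_s: 10.98
tcp_pos: [0.5271, 0.0921, 0.0863]
ee_rot: [[0.998, -0.065, -0.0], [-0.065, -0.998, -0.0], [-0.0, 0.0, -1.0]]
wrist_force: [0.5, -0.1, -2.8]
gripper_width: 0.598
gripper_force: 30.0
```

```bash
python3 row.py | grep -v top; python3 -c "
from h import *
go(s2w([-.187,.154]),.085)"
```

```text
t 10.98 shelf [-0.1862  0.156 ] z 0.08632834479231892 yaw -3.73 j [ 27.282   20.6909 -21.7744   0.0009 -47.5436  58.985 ] F [ 0.4908 -0.1299 -2.8119] w 0.5975134959249507
slide [-0.0012  0.0021  0.0017] spin -0.03
```

>>> {"api": "servo_tool", "payload": {
  "slide": [
    [0.004,0.002,0.001],
    [0.009,0.002,0.001],
    [0.014,0.002,0.001],
    [0.02,0.002,0.001],
    [0.026,0.002,0.001]
  ],
  "spin": [0,0,0,0,0],
  "grip": [0.7,0.7,0.7,0.7,0.7]
}}

```text
time_s: 11.5
tcp_pos: [0.554, 0.0883, 0.0853]
ee_rot: [[0.998, -0.065, 0.0], [-0.065, -0.998, 0.0], [0.0, -0.0, -1.0]]
wrist_force: [-0.3, 0.1, -3.1]
gripper_width: 0.596
gripper_force: 30.0
```

```bash
python3 row.py | cut -c1-200
```

```text
t 11.5 shelf [-0.1592  0.154 ] z 0.085302194584974 yaw -3.75 j [ 25.6136  22.9266 -18.2352   0.006  -48.8194  60.6368] F [-0.3278  0.1342 -3.0632] w 0.5957572342931371
top blue 95 ztop 0.1226 [-195.8  151.6] [23.3 46.3] 15.4 x [-0.2043 -0.1799] y [0.1292 0.1741]
top red 208 ztop 0.1207 [-25.9 207.8] [39.1 60.2] 27.5 x [-0.0535 -0.0087] y [0.1778 0.2261]
top yellow 551 ztop 0.1213 [-58.4 104.7] [103.6  50.2] 0.8 x [-0.1079 -0.0093] y [0.0806 0.1275]
side blue 94 ztop 0.1245 [-110.3  153.9] [49.8 23.7] 85.4 x [-0.1223 -0.0977] y [0.1326 0.1782]
side red 559 ztop 0.1222 [-57.8 204.2] [99.9 52. ] 1.6 x [-0.1076 -0.0096] y [0.179  0.2286]
side yellow 513 ztop 0.1224 [-56.9 107.4] [100.   55.2] 1.8 x [-0.1063 -0.0081] y [0.0812 0.1313]
```

>>> {"api": "servo_tool", "payload": {
  "slide": [
    [0.004,0,0],
    [0.009,0,0],
    [0.014,0,0],
    [0.018,0,0],
    [0.018,0,0]
  ],
  "spin": [0,0,0,0,0],
  "grip": [0.7,0.7,0.7,0.7,0.7]
}}

```text
time_s: 12.02
tcp_pos: [0.5723, 0.0873, 0.0853]
ee_rot: [[0.998, -0.065, 0.001], [-0.065, -0.998, 0.0], [0.001, -0.0, -1.0]]
wrist_force: [1.4, -0.8, -2.9]
gripper_width: 0.599
gripper_force: 30.0
```

>>> {"api": "servo_tool", "payload": {
  "slide": [
    [0.004,0,0],
    [0.008,0,0],
    [0.012,0,0],
    [0.012,0,0],
    [0.012,0,0.001]
  ],
  "spin": [0,0,0,0,0],
  "grip": [0.7,0.7,0.7,0.7,0.7]
}}

```text
time_s: 12.43
tcp_pos: [0.5838, 0.0864, 0.0846]
ee_rot: [[0.998, -0.065, 0.001], [-0.065, -0.998, 0.0], [0.001, -0.0, -1.0]]
wrist_force: [0.5, 0.6, -2.6]
gripper_width: 0.59
gripper_force: 30.0
```

```bash
python3 row.py | cut -c1-200
```

```text
t 12.43 shelf [-0.1293  0.154 ] z 0.08455676469789651 yaw -3.74 j [ 24.1446  25.396  -14.1333   0.0332 -50.396   62.0961] F [ 0.5141  0.5924 -2.5517] w 0.5903483530370451
top blue 89 ztop 0.1236 [-161.1  151.4] [27.5 50.2] 1.0 x [-0.1744 -0.1472] y [0.1281 0.1753]
red few
top yellow 374 ztop 0.1211 [-52.6  90. ] [104.8  43. ] 15.9 x [-0.1031 -0.0059] y [0.0771 0.1188]
side blue 64 ztop 0.125 [-80.7 155.5] [43.6 24.5] 74.3 x [-0.0942 -0.0699] y [0.1345 0.1774]
side red 446 ztop 0.1225 [-57.7 205.3] [52.5 97.5] 87.6 x [-0.0974 -0.0099] y [0.1809 0.2297]
side yellow 416 ztop 0.1225 [-43.9 103.3] [80.1 52.8] 2.3 x [-0.084  -0.0046] y [0.0776 0.1282]
```

View pics/row_side.png

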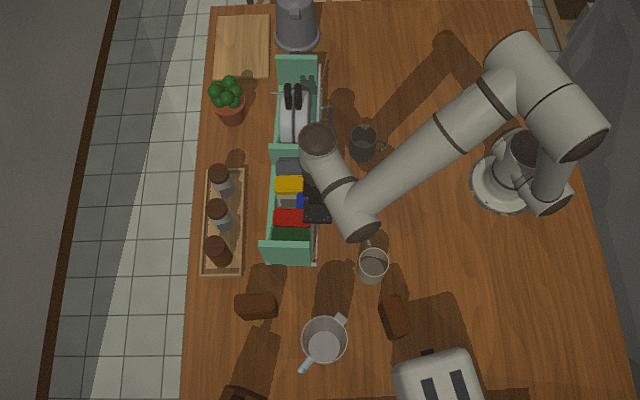

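The side picture shows the blue lid (302,200) wedged between the yellow (290,185) and red (292,217) lids, all upright. Next I set the tin down, release it, back off, close the fingers and push it home.

>>> {"api": "servo_tool", "payload": {
  "slide": [
    [0,0,0.001],
    [0,0,0.002],
    [0,0,0.002],
    [0,0,0.002],
    [0,0,0.002]
  ],
  "spin": [0,0,0,0,0],
  "grip": [0.7,0.7,0.4,0.2,0]
}}

```text
time_s: 12.95
tcp_pos: [0.5833, 0.0865, 0.0827]
ee_rot: [[0.998, -0.065, 0.001], [-0.065, -0.998, 0.0], [0.001, -0.0, -1.0]]
wrist_force: [-0.2, -0.0, 0.4]
gripper_width: 0.677
gripper_force: 0.0
```

>>> {"api": "servo_tool", "payload": {
  "slide": [
    [0,0,0],
    [0,0,0],
    [-0.02,0,0],
    [-0.045,0,0],
    [-0.068,0,0]
  ],
  "spin": [0,0,0,0,0],
  "grip": [0,0,0,0,0]
}}

```text
time_s: 13.37
tcp_pos: [0.5142, 0.0907, 0.0818]
ee_rot: [[0.998, -0.066, -0.001], [-0.066, -0.998, -0.0], [-0.001, 0.0, -1.0]]
wrist_force: [0.3, 0.2, -0.3]
gripper_width: 0.981
gripper_force: 0.0
```

>>> {"api": "servo_tool", "payload": {
  "slide": [
    [0,0,0],
    [0,0,0],
    [0,0,0],
    [0,0,0],
    [0,0,0]
  ],
  "spin": [0,0,0,0,0],
  "grip": [0.5,1,1,1,1]
}}

```text
time_s: 13.78
tcp_pos: [0.516, 0.091, 0.0822]
ee_rot: [[0.998, -0.066, 0.0], [-0.066, -0.998, 0.0], [0.0, -0.0, -1.0]]
wrist_force: [-0.9, -0.1, 0.0]
gripper_width: 0.71
gripper_force: 0.0
```

>>> {"api": "servo_tool", "payload": {
  "slide": [
    [0,0,0],
    [0,0,0],
    [0,0,0],
    [0,0,0],
    [0,0,0]
  ],
  "spin": [0,0,0,0,0],
  "grip": [1,1,1,1,1]
}}

```text
time_s: 14.2
tcp_pos: [0.5152, 0.0908, 0.0822]
ee_rot: [[0.998, -0.065, -0.0], [-0.065, -0.998, -0.0], [-0.0, 0.0, -1.0]]
wrist_force: [-0.5, 0.1, 0.2]
gripper_width: 0.323
gripper_force: 0.0
```

```bash
python3 row.py | cut -c1-200
```

```text
t 14.2 shelf [-0.198  0.154] z 0.082196050999975 yaw -3.74 j [ 27.7837  19.9927 -23.6861   0.001  -46.326   58.4725] F [-0.4728  0.1393  0.234 ] w 0.32305930449419046
top blue 202 ztop 0.1209 [-85.7 148.1] [57.4 34.5] 69.1 x [-0.1089 -0.0705] y [0.1267 0.1748]
top red 601 ztop 0.121 [-59.9 202.8] [ 50.4 103.2] 87.3 x [-0.1052 -0.0106] y [0.1789 0.2269]
top yellow 670 ztop 0.1212 [-56.7 100.9] [101.9  50.6] 3.6 x [-0.107  -0.0068] y [0.0765 0.1242]
side blue 449 ztop 0.1232 [-115.4  154. ] [92.1 52.1] 0.9 x [-0.1609 -0.072 ] y [0.1291 0.1777]
side red 550 ztop 0.1225 [-59.  205.1] [ 53.3 102. ] 88.7 x [-0.1078 -0.0099] y [0.1803 0.2295]
side yellow 498 ztop 0.1224 [-55.3 102. ] [102.6  53.3] 4.3 x [-0.1062 -0.0051] y [0.0774 0.128 ]
```

>>> {"api": "servo_tool", "payload": {
  "slide": [
    [0,0,0],
    [0.003,0,0],
    [0.006,0,0],
    [0.01,0,0],
    [0.015,0,0]
  ],
  "spin": [0,0,0,0,0],
  "grip": [1,1,1,1,1]
}}

```text
time_s: 14.72
tcp_pos: [0.5305, 0.0899, 0.0823]
ee_rot: [[0.998, -0.065, -0.0], [-0.065, -0.998, -0.0], [-0.0, 0.0, -1.0]]
wrist_force: [-5.3, -1.0, 2.7]
gripper_width: 0.003
gripper_force: 1.6
```

>>> {"api": "servo_tool", "payload": {
  "slide": [
    [0.005,0,0],
    [0.01,0,0],
    [0.015,0,0],
    [0.02,0,0],
    [0.025,0,0]
  ],
  "spin": [0,0,0,0,0],
  "grip": [1,1,1,1,1]
}}

```text
time_s: 15.13
tcp_pos: [0.5553, 0.0881, 0.0821]
ee_rot: [[0.998, -0.065, -0.001], [-0.065, -0.998, -0.0], [-0.001, 0.0, -1.0]]
wrist_force: [-2.8, -0.2, 1.0]
gripper_width: 0.005
gripper_force: 1.5
```

```bash
python3 row.py | cut -c1-200
```

```text
t 15.13 shelf [-0.1579  0.1539] z 0.08208403737194246 yaw -3.75 j [ 25.5254  23.2886 -18.1957  -0.0106 -48.5611  60.7341] F [-2.834  -0.1605  1.0336] w 0.00513982704408499
blue few
top red 209 ztop 0.1207 [-26.8 210.5] [39.  63.8] 30.8 x [-0.0566 -0.0091] y [0.1796 0.2283]
top yellow 605 ztop 0.1213 [-55.2  99.8] [104.8  48.3] 4.1 x [-0.1064 -0.0057] y [0.076  0.1241]
side blue 383 ztop 0.1228 [-83.2 154.8] [79.2 51.8] 0.2 x [-0.1201 -0.045 ] y [0.1299 0.1786]
side red 528 ztop 0.1225 [-58.3 206. ] [ 51.  100.7] 88.0 x [-0.1056 -0.0095] y [0.1829 0.2307]
side yellow 503 ztop 0.1224 [-53.7 103.4] [100.1  54. ] 2.2 x [-0.1035 -0.0046] y [0.0773 0.1258]
```

>>> {"api": "servo_tool", "payload": {
  "slide": [
    [0.005,0,0],
    [0.01,0,0],
    [0.015,0,0],
    [0.02,0,0],
    [0.025,0,0]
  ],
  "spin": [0,0,0,0,0],
  "grip": [1,1,1,1,1]
}}

```text
time_s: 15.65
tcp_pos: [0.5806, 0.0866, 0.0822]
ee_rot: [[0.998, -0.065, 0.0], [-0.065, -0.998, -0.0], [0.0, 0.0, -1.0]]
wrist_force: [-2.2, -0.3, 0.5]
gripper_width: 0.006
gripper_force: 1.2
```

>>> {"api": "servo_tool", "payload": {
  "slide": [
    [0.004,0,0],
    [0.007,0,0],
    [0.01,0,0],
    [0.012,0,0],
    [0.012,0,0]
  ],
  "spin": [0,0,0,0,0],
  "grip": [1,1,1,1,1]
}}

```text
time_s: 16.07
tcp_pos: [0.5927, 0.0859, 0.0822]
ee_rot: [[0.998, -0.065, 0.001], [-0.065, -0.998, 0.0], [0.001, -0.0, -1.0]]
wrist_force: [-0.8, -0.8, -0.1]
gripper_width: 0.008
gripper_force: 0.3
```

```bash
python3 row.py | cut -c1-200
```

```text
t 16.07 shelf [-0.1204  0.154 ] z 0.08220467459400224 yaw -3.74 j [ 23.7276  26.2961 -12.9614   0.0196 -50.6948  62.5193] F [-0.7691 -0.7764 -0.0678] w 0.007835811798561257
blue few
red few
top yellow 400 ztop 0.1213 [-56.1  95.4] [103.8  40.5] 1.0 x [-0.1074 -0.0055] y [0.0766 0.1134]
side blue 338 ztop 0.1232 [-45.7 155.4] [76.9 49.3] 0.7 x [-0.0839 -0.0086] y [0.1316 0.1794]
side red 412 ztop 0.1225 [-56.6 208. ] [50.5 98.7] 88.9 x [-0.0971 -0.0086] y [0.1846 0.232 ]
side yellow 340 ztop 0.1223 [-38.3 101.8] [68.7 50.2] 2.8 x [-0.0731 -0.004 ] y [0.0778 0.1254]
```

Now small steps until the rail pushes back.

>>> {"api": "servo_tool", "payload": {
  "slide": [
    [0.001,0,0],
    [0.002,0,0],
    [0.003,0,0],
    [0.004,0,0],
    [0.005,0,0]
  ],
  "spin": [0,0,0,0,0],
  "grip": [1,1,1,1,1]
}}

```text
time_s: 16.58
tcp_pos: [0.597, 0.0855, 0.0823]
ee_rot: [[0.998, -0.065, -0.0], [-0.065, -0.998, -0.0], [-0.0, 0.0, -1.0]]
wrist_force: [-2.6, 0.7, 1.3]
gripper_width: 0.007
gripper_force: 1.2
```

>>> {"api": "servo_tool", "payload": {
  "slide": [
    [0.001,0,0],
    [0.001,0,0],
    [0.002,0,0],
    [0.003,0,0],
    [0.003,0,0]
  ],
  "spin": [0,0,0,0,0],
  "grip": [1,1,1,1,1]
}}

```text
time_s: 17.0
tcp_pos: [0.5986, 0.0852, 0.082]
ee_rot: [[0.998, -0.065, -0.003], [-0.065, -0.998, -0.001], [-0.003, 0.001, -1.0]]
wrist_force: [-5.5, 0.6, 3.1]
gripper_width: 0.01
gripper_force: 2.9
```

```bash
python3 row.py | cut -c1-200
```

```text
t 17.0 shelf [-0.1145  0.1537] z 0.08200100993715426 yaw -3.75 j [ 23.3978  26.9002 -11.897   -0.0595 -51.3857  62.8882] F [-5.5293  0.6211  3.0545] w 0.010018395887170874
blue few
red few
top yellow 389 ztop 0.1217 [-56.4  95.6] [ 40.4 104.8] 87.9 x [-0.1071 -0.0052] y [0.077  0.1127]
side blue 378 ztop 0.1225 [-38.4 155.8] [73.  50.8] 3.1 x [-0.0732 -0.0023] y [0.1317 0.1792]
side red 351 ztop 0.1227 [-55.2 208.2] [50.3 96.6] 88.2 x [-0.0962 -0.0087] y [0.1848 0.2322]
side yellow 296 ztop 0.1227 [-35.1 101.2] [63.  48.3] 2.2 x [-0.065  -0.0044] y [0.0787 0.1248]
```

>>> {"api": "servo_tool", "payload": {
  "slide": [
    [0.001,0,0],
    [0.002,0,0],
    [0.003,0,0],
    [0.004,0,0],
    [0.004,0,0]
  ],
  "spin": [0,0,0,0,0],
  "grip": [1,1,1,1,1]
}}

```text
time_s: 17.52
tcp_pos: [0.5988, 0.0846, 0.0814]
ee_rot: [[0.998, -0.066, -0.011], [-0.066, -0.998, -0.002], [-0.011, 0.003, -1.0]]
wrist_force: [-13.8, 3.7, 7.0]
gripper_width: 0.006
gripper_force: 6.9
```

```bash
python3 row.py | cut -c1-200
```

```text
t 17.52 shelf [-0.1142  0.1532] z 0.08136913813520505 yaw -3.77 j [ 23.2786  27.1686 -11.4775  -0.2043 -51.9926  63.081 ] F [-13.7582   3.7298   6.9892] w 0.0056872495311980605
blue few
red few
top yellow 383 ztop 0.1214 [-56.4  95.2] [ 39.  105.6] 86.1 x [-0.1073 -0.0055] y [0.0771 0.1137]
side blue 355 ztop 0.1227 [-38.5 155.6] [73.9 50.4] 1.6 x [-0.0744 -0.0026] y [0.1311 0.1798]
side red 382 ztop 0.122 [-56.4 207.4] [96.9 52. ] 2.0 x [-0.1002 -0.0089] y [0.1838 0.2322]
side yellow 268 ztop 0.123 [-34.  102.2] [60.3 48.8] 2.8 x [-0.0643 -0.0043] y [0.0788 0.1255]
```

The push force rose to 14 N with no further motion, so the tin is at the rail. I back off and look.

>>> {"api": "servo_tool", "payload": {
  "slide": [
    [-0.004,0,0],
    [-0.012,0,0],
    [-0.03,0,0],
    [-0.055,0,-0.02],
    [-0.07,0,-0.05]
  ],
  "spin": [0,0,0,0,0],
  "grip": [1,1,1,1,1]
}}

```text
time_s: 18.03
tcp_pos: [0.5308, 0.0887, 0.1297]
ee_rot: [[0.998, -0.066, -0.006], [-0.066, -0.998, -0.002], [-0.006, 0.003, -1.0]]
wrist_force: [1.0, 0.1, 0.5]
gripper_width: 0.005
gripper_force: 0.0
```

>>> {"api": "servo_tool", "payload": {
  "slide": [
    [0,0.03,-0.03],
    [0,0.06,-0.06],
    [0,0.1,-0.08],
    [0,0.14,-0.1],
    [0,0.17,-0.11]
  ],
  "spin": [0,0,0,0,0],
  "grip": [0.6,0.6,0.6,0.6,0.6]
}}

```text
time_s: 18.45
tcp_pos: [0.5241, -0.0815, 0.2452]
ee_rot: [[0.998, -0.064, 0.007], [-0.064, -0.998, -0.0], [0.007, -0.0, -1.0]]
wrist_force: [0.7, -0.2, -0.6]
gripper_width: 0.299
gripper_force: 0.0
```

```bash
python3 row.py | cut -c1-200; python3 -c "
import cv2
a=cv2.imread('pics/row_top.png')[110:230,250:450];cv2.imwrite('pics/ct.png',cv2.resize(a,None,fx=4,fy=4,interpolation=cv2.INTER_CUBIC))"
```

```text
t 18.45 shelf [-0.178  -0.0175] z 0.24520318742015257 yaw -3.68 j [  8.7317  11.2271  -9.8535   0.07   -68.5521  77.5651] F [ 0.6664 -0.2348 -0.6125] w 0.2989611361768229
top blue 480 ztop 0.1211 [-41.1 153. ] [78.6 50.9] 0.2 x [-0.0796 -0.0041] y [0.1287 0.1775]
top red 521 ztop 0.1209 [-49.9 206. ] [85.1 50.7] 0.3 x [-0.0898 -0.0087] y [0.1821 0.2304]
top yellow 381 ztop 0.1212 [-35.2 101.2] [64.1 48.2] 4.2 x [-0.0662 -0.0055] y [0.0771 0.1244]
side blue 524 ztop 0.1224 [-52.2 155. ] [101.4  50.1] 1.8 x [-0.1027 -0.0031] y [0.1303 0.179 ]
side red 529 ztop 0.1226 [-57.7 207.8] [ 50.7 101.7] 88.5 x [-0.1073 -0.0087] y [0.1846 0.2319]
side yellow 500 ztop 0.1222 [-53.7 102.3] [100.4  52.1] 1.4 x [-0.1035 -0.0047] y [0.0774 0.1259]
```

View pics/ct.png

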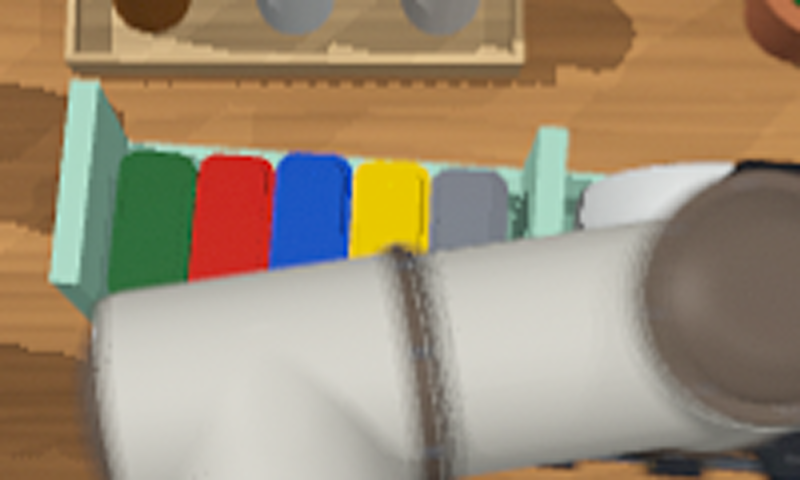

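The crop shows blue (310,210) level with red (232,215) and yellow (390,210), upright and square. By depth its centre is at x = -0.052, which is home. Now the door.

>>> {"api": "servo_tool", "payload": {
  "slide": [
    [0.005,0.03,0],
    [0.01,0.06,0],
    [0.015,0.09,0],
    [0.016,0.12,0],
    [0.016,0.13,0]
  ],
  "spin": [0,0,0,0,0],
  "grip": [0.4,0.4,0.4,0.4,0.4]
}}

```text
time_s: 18.97
tcp_pos: [0.5309, -0.2135, 0.2418]
ee_rot: [[0.998, -0.068, 0.001], [-0.068, -0.998, -0.001], [0.001, 0.001, -1.0]]
wrist_force: [0.6, 0.2, 1.1]
gripper_width: 0.586
gripper_force: 0.0
```

Run:
```python
from h import *
st()
c=cap('wrist','w2')
for r in tip_of('handle','wrist')[:2]:print(r['conf'],w2s(r['point']),r['point'][2])
P=cloud(c);q=P.reshape(-1,3);sh=(q[:,:2]-O)@S
m=(q[:,2]>.1)&(q[:,2]<.148)&(abs(sh[:,0]+.16)<.014)&(abs(sh[:,1]+.15)<.03);print(m.sum(),sh[m].mean(0))
go(s2w([-.162,-.149]),.125)
```

```text
t 18.97 shelf [-0.1627 -0.1487] z 0.24180211701944176 yaw -3.89 j [ -5.6638  15.7006  -4.3774   0.055  -69.8608  91.7544] F [0.6381 0.2116 1.0811] w 0.5857791846870809
0.66 [-0.1575 -0.1513] 0.1167
192 [-0.1534 -0.1478]
slide [0.0011 0.0016 0.1167] spin -0.2
```

>>> {"api": "servo_tool", "payload": {
  "slide": [
    [0.001,0.001,0.03],
    [0.001,0.001,0.06],
    [0.001,0.001,0.09],
    [0.001,0.001,0.118],
    [0.001,0.001,0.118]
  ],
  "spin": [0,0,0,0,0],
  "grip": [0.4,0.4,0.4,0.5,0.75]
}}

```text
time_s: 19.48
tcp_pos: [0.5276, -0.2095, 0.1185]
ee_rot: [[0.998, -0.065, -0.011], [-0.065, -0.998, 0.003], [-0.011, -0.002, -1.0]]
wrist_force: [-1.4, 0.0, -0.8]
gripper_width: 0.518
gripper_force: 0.0
```

>>> {"api": "servo_tool", "payload": {
  "slide": [
    [0,0,0],
    [0,0,0],
    [0,-0.005,0],
    [0,-0.015,0],
    [0,-0.03,0]
  ],
  "spin": [0,0,0,0,0],
  "grip": [0.75,0.75,0.75,0.75,0.75]
}}

```text
time_s: 19.9
tcp_pos: [0.535, -0.1823, 0.1269]
ee_rot: [[0.998, -0.066, 0.005], [-0.066, -0.998, -0.002], [0.005, 0.002, -1.0]]
wrist_force: [0.2, -1.7, 3.8]
gripper_width: 0.263
gripper_force: 1.8
```

>>> {"api": "servo_tool", "payload": {
  "slide": [
    [0,-0.02,0],
    [0,-0.04,0],
    [0,-0.06,0],
    [0,-0.08,0],
    [0,-0.1,0]
  ],
  "spin": [0,0,0,0,0],
  "grip": [0.75,0.75,0.75,0.75,0.75]
}}

```text
time_s: 20.32
tcp_pos: [0.5415, -0.0809, 0.127]
ee_rot: [[0.998, -0.064, 0.005], [-0.064, -0.998, -0.001], [0.005, 0.0, -1.0]]
wrist_force: [0.1, -2.2, 3.4]
gripper_width: 0.251
gripper_force: 1.9
```

```bash
python3 -c "
from h import *
st();go(s2w([-.162,.156]),.125)"
```

```text
t 20.32 shelf [-0.1607 -0.0157] z 0.1269521048929917 yaw -3.68 j [  8.5241  18.8409 -17.6021   0.1054 -53.2689  77.731 ] F [ 0.108  -2.2169  3.392 ] w 0.25053387792229187
slide [-0.0012 -0.1717  0.0019] spin 0.02
```

>>> {"api": "servo_tool", "payload": {
  "slide": [
    [-0.001,-0.02,0.001],
    [-0.001,-0.04,0.001],
    [-0.001,-0.06,0.001],
    [-0.001,-0.08,0.001],
    [-0.001,-0.1,0.001]
  ],
  "spin": [0,0,0,0,0],
  "grip": [0.75,0.75,0.75,0.75,0.75]
}}

```text
time_s: 20.73
tcp_pos: [0.5479, 0.0194, 0.1268]
ee_rot: [[0.998, -0.064, 0.008], [-0.064, -0.998, 0.0], [0.008, -0.001, -1.0]]
wrist_force: [1.1, -2.1, 5.2]
gripper_width: 0.254
gripper_force: 2.4
```

>>> {"api": "servo_tool", "payload": {
  "slide": [
    [0,-0.02,0],
    [0,-0.038,0],
    [0,-0.052,0],
    [0,-0.06,0],
    [0,-0.065,0]
  ],
  "spin": [0,0,0,0,0],
  "grip": [0.75,0.75,0.75,0.75,0.75]
}}

```text
time_s: 21.15
tcp_pos: [0.5496, 0.0839, 0.1239]
ee_rot: [[0.998, -0.064, 0.001], [-0.064, -0.998, 0.001], [0.001, -0.001, -1.0]]
wrist_force: [0.7, -0.4, 0.4]
gripper_width: 0.251
gripper_force: 0.6
```

>>> {"api": "servo_tool", "payload": {
  "slide": [
    [0,-0.001,0],
    [0,-0.003,0],
    [0,-0.004,0],
    [0,-0.005,0],
    [0,-0.006,0]
  ],
  "spin": [0,0,0,0,0],
  "grip": [0.75,0.75,0.75,0.75,0.75]
}}

```text
time_s: 21.57
tcp_pos: [0.5495, 0.0879, 0.1229]
ee_rot: [[0.998, -0.066, -0.002], [-0.066, -0.998, -0.001], [-0.002, 0.001, -1.0]]
wrist_force: [-1.1, -0.9, 0.3]
gripper_width: 0.255
gripper_force: 0.5
```

>>> {"api": "servo_tool", "payload": {
  "slide": [
    [0,-0.001,0],
    [0,-0.002,0],
    [0,-0.003,0],
    [0,-0.004,0],
    [0,-0.004,0]
  ],
  "spin": [0,0,0,0,0],
  "grip": [0.75,0.75,0.75,0.75,0.75]
}}

```text
time_s: 21.98
tcp_pos: [0.55, 0.0922, 0.123]
ee_rot: [[0.998, -0.065, -0.001], [-0.065, -0.998, -0.001], [-0.001, 0.001, -1.0]]
wrist_force: [-0.7, -1.6, -0.6]
gripper_width: 0.249
gripper_force: 1.2
```

```bash
python3 -c "
from h import *
st()
for cam in('top','side'):
  cap(cam)
  for r in tip_of('handle',cam)[:1]:print(r['conf'],w2s(r['point']))"
```

```text
t 21.98 shelf [-0.1634  0.1576] z 0.12297839182692004 yaw -3.74 j [ 26.1802  20.181  -16.1546   0.0194 -53.7407  60.0677] F [-0.6871 -1.6066 -0.6279] w 0.24918133257362382
0.82 [-0.1597  0.1518]
```

>>> {"api": "servo_tool", "payload": {
  "slide": [
    [0,-0.001,0],
    [0,-0.002,0],
    [0,-0.003,0],
    [0,-0.004,0],
    [0,-0.004,0]
  ],
  "spin": [0,0,0,0,0],
  "grip": [0.75,0.75,0.75,0.75,0.75]
}}

```text
time_s: 22.6
tcp_pos: [0.5498, 0.093, 0.1229]
ee_rot: [[0.998, -0.065, -0.003], [-0.065, -0.998, -0.006], [-0.003, 0.006, -1.0]]
wrist_force: [1.4, -13.1, -0.1]
gripper_width: 0.251
gripper_force: 6.5
```

At the hard stop (13 N). Relax, open, lift straight up and away.

>>> {"api": "servo_tool", "payload": {
  "slide": [
    [0,0.004,0],
    [0,0.008,0],
    [0,0.008,0],
    [0,0.008,0],
    [0,0.008,0]
  ],
  "spin": [0,0,0,0,0],
  "grip": [0.7,0.5,0.5,0.5,0.5]
}}

```text
time_s: 23.02
tcp_pos: [0.5506, 0.0893, 0.1236]
ee_rot: [[0.998, -0.065, 0.001], [-0.065, -0.998, 0.001], [0.001, -0.001, -1.0]]
wrist_force: [0.3, -0.0, -0.9]
gripper_width: 0.474
gripper_force: 0.0
```

>>> {"api": "servo_tool", "payload": {
  "slide": [
    [0,0,-0.02],
    [0,0,-0.05],
    [0,0,-0.08],
    [0,0,-0.11],
    [0,0,-0.14]
  ],
  "spin": [0,0,0,0,0],
  "grip": [0.5,0.5,0.5,0.5,0.5]
}}

```text
time_s: 23.43
tcp_pos: [0.55, 0.0891, 0.265]
ee_rot: [[0.998, -0.065, 0.001], [-0.065, -0.998, 0.001], [0.001, -0.001, -1.0]]
wrist_force: [0.0, 0.2, -0.6]
gripper_width: 0.497
gripper_force: 0.0
```

>>> {"api": "servo_tool", "payload": {
  "slide": [
    [-0.03,0.03,0],
    [-0.05,0.06,0],
    [-0.07,0.09,0],
    [-0.09,0.12,0],
    [-0.1,0.15,0]
  ],
  "spin": [0,0,0,0,0],
  "grip": [0.5,0.5,0.5,0.5,0.5]
}}

```text
time_s: 23.85
tcp_pos: [0.4385, -0.0551, 0.2638]
ee_rot: [[0.998, -0.063, 0.001], [-0.063, -0.998, 0.001], [0.001, -0.001, -1.0]]
wrist_force: [0.2, -0.2, 0.6]
gripper_width: 0.5
gripper_force: 0.0
```

>>> {"api": "servo_tool", "payload": {
  "slide": [
    [0,0.03,0],
    [0,0.06,0],
    [0,0.09,0],
    [0,0.12,0],
    [0,0.15,0]
  ],
  "spin": [0,0,0,0,0],
  "grip": [0.5,0.5,0.5,0.5,0.5]
}}

```text
time_s: 24.27
tcp_pos: [0.4308, -0.2053, 0.2637]
ee_rot: [[0.998, -0.064, 0.002], [-0.064, -0.998, 0.0], [0.002, -0.0, -1.0]]
wrist_force: [0.8, -0.4, 0.0]
gripper_width: 0.498
gripper_force: 0.0
```

```bash
python3 row.py | cut -c1-200; python3 -c "
from h import *
for cam in('top','side'):
  cap(cam)
  for n in ('handle','mug_dark','mug_light','jug','waffle_iron','measuring_cup'):
    for r in tip_of(n,cam)[:1]:print(n,r['conf'],r['point'],w2s(r['point']))
a=cv2.imread('pics/row_side.png');b=cv2.imread('pics/row_top.png')
cv2.imwrite('pics/fin.png',np.hstack([cv2.resize(b[100:300,140:540],(400,560)) if 0 else cv2.resize(b[100:300,240:440],(400,400)),cv2.resize(a[40:290,200:450],(400,400))]))"
```

```text
t 24.27 shelf [-0.2631 -0.1469] z 0.2637391716126888 yaw -3.69 j [ -5.9223   5.261  -14.3221  -0.0165 -70.3198  92.2395] F [ 0.7898 -0.4179  0.0394] w 0.4982343349299309
top blue 674 ztop 0.1212 [-54.3 153. ] [104.9  51.3] 0.8 x [-0.105 -0.005] y [0.1289 0.1774]
top red 662 ztop 0.1211 [-58.9 205.9] [101.9  51.1] 0.3 x [-0.1085 -0.0095] y [0.1819 0.23  ]
top yellow 680 ztop 0.121 [-55.5 100.9] [104.9  50.5] 3.9 x [-0.1065 -0.0062] y [0.0759 0.124 ]
side blue 524 ztop 0.1225 [-52.2 154.9] [101.7  50.3] 1.6 x [-0.1024 -0.0027] y [0.131  0.1793]
side red 522 ztop 0.1226 [-57.8 208. ] [100.2  52.5] 1.1 x [-0.1075 -0.009 ] y [0.1848 0.2313]
side yellow 488 ztop 0.1225 [-53.7 102.2] [100.3  51.6] 1.3 x [-0.1017 -0.0044] y [0.0771 0.1264]
handle 0.56 [0.559, 0.0874, 0.117] [-0.1541  0.1534]
mug_dark 0.69 [0.4395, 0.2599, 0.0054] [-0.2845  0.3178]
mug_light 0.67 [0.44, 0.2598, 0.0019] [-0.284   0.3177]
jug 0.71 [0.5833, 0.4676, 0.0002] [-0.1544  0.5343]
waffle_iron 0.88 [0.6468, -0.1825, 0.0017] [-0.0491 -0.1103]
measuring_cup 0.84 [0.6299, -0.3155, -0.0014] [-0.0574 -0.2441]
handle 0.66 [0.5566, 0.0831, 0.1147] [-0.1562  0.1489]
mug_dark 0.97 [0.4376, -0.1309, 0.0012] [-0.2612 -0.0723]
mug_light 0.59 [0.4459, 0.2651, -0.0021] [-0.2785  0.3234]
jug 0.8 [0.5829, 0.4688, 0.0042] [-0.1549  0.5355]
waffle_iron 0.61 [0.6449, -0.1822, 0.0014] [-0.051  -0.1101]
```

View pics/fin.png

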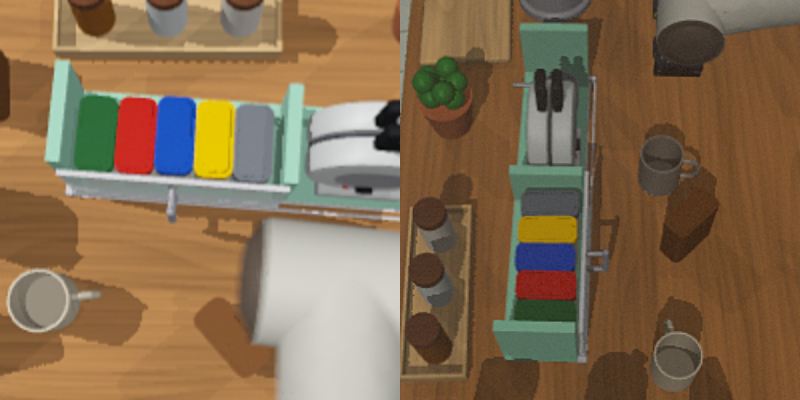

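The picture shows all five tins upright in the row, with blue at (175,135), the door fully over the left bay and the mugs where they stood. I hand in.

```bash
python3 -c "
from station import *
print(finish_job())"
```

```text
the job is handed in; nothing more can be done
None
```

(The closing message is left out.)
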